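Shut the alarm hub's battery door and hold its recessed reset button with the stylus

TASK

The wireless alarm hub lies face down on the hallway console with fresh cells in its open battery bay. First shut the hinged battery door fully home, flush with the case, so that the hub has power; then take the stylus out of its pen stand, reach its tip down through the small round reset hole in the back of the hub and press the recessed button right down. Finish while still gripping the stylus and holding the button down - do not let go - and leave the candle and the two pots where they stand.

Things in the scene. Friction and masses are not known exactly. Their poses are not given: they have to be found in the camera images.
- hub: White plastic alarm hub lying face down, fast on the table: case 130 mm (x) by 190 (y) by 42 high. Origin: centre of its underside; z up; x points away from the robot at yaw 0 (yaw varies by 0.55 rad either way). Its top face holds the battery bay with four AA cells in the +y half, the reset hole in the -y half, between vents and a blank label. Keyhole slots and screw heads are only marks.
- reset_mouth (a point): Centre of the mouth of the round reset hole, at (15, -52, 42) mm in the hub's frame; axes as the hub's. The hole is 10 mm wide (1 mm chamfer), goes straight down, and has a thin moulded rim 16 mm wide. The top of the round button in it (8.4 mm wide) is 12 mm below the mouth when free, 16 mm when fully down. Too narrow for a fingertip.
- reset_button (a joint): Travel of the reset button (m): 0 free, 0.004 fully down. It springs back; it starts to move at 2.5 N and is fully down at 5 N, on a firm stop.
- door_hinge (a point): Middle of the battery door's hinge line, at (36, 40, 40.5) mm in the hub's frame, on the bay's +x edge; the hinge line runs along the hub's y axis; axes as the hub's.
- battery_door (a joint): Angle of the battery door (rad): 0 shut and flush with the hub's top face, 1.57 upright, at most 2.1, leaning to the hub's +x. Starts at 1.45 to 2.0. The hinge is slightly stiff (0.012 N m): the door stays where it is left and must be pushed right to 0; no latch. At angle a the free edge is (-71 cos a, +71 sin a) mm in hub x, z from the hinge.
- door_edge (a point): Middle of the free edge of the battery door, on its outer face. The door is a white plate 71 mm from hinge to free edge, 75 mm wide (along the hub's y), 3 mm thick, 20 g. When open, its outer face looks away from the bay, to the hub's +x.
- pen_stand: Dark steel pen stand, loose, 0.45 kg: round foot 64 mm across with an upright socket tube 21 mm across in its middle, whose rim is 52.5 mm above the table and whose bore is 12 mm wide, narrower at the bottom, where it seats the nib. Origin: centre of its underside; z up.
- stylus: Stylus, 145 mm long, about 30 g, standing tip down, nearly upright, in the pen stand, its tip 12 mm and its top 157 mm above the table. Round aluminium barrel, 10 mm in diameter, from 34 mm above the tip to the dark-capped top; below it a steel cone narrows to a rubber nib 4.4 mm wide, 12 mm long. Origin: centre of the tip's end; z runs along the barrel to the top.
- stylus_tip (a point): Centre of the end of the stylus's nib; the same point and axes as the stylus's origin.
- candle: Bystander: candle in a tinted jar 81 mm wide, 88 mm tall, 0.4 kg, loose. Origin: centre of its underside; z up.
- small_pot: Bystander: small white ceramic pot 76 mm wide, 64 mm tall, loose. Origin: centre of its underside; z up.
- big_pot: Bystander: large white ceramic pot 124 mm wide, 105 mm tall, loose. Origin: centre of its underside; z up.
Not all that is in view belongs to the job. What is meant by the hub is not brown, and is the larger of those in its own colour.

How it is judged:
On the way, in this order (a step that is already met when the one before it is completed fails the run):
1. the battery door is shut, flush with the case (value of joint battery_door below 0.06 rad), for 0.3 s.
2. the stylus has been taken out of the pen stand, with the door still shut (value of joint battery_door below 0.06 rad and height (world z) of stylus_tip above 0.054 m and contact force between stylus and pen_stand below 0.05 N and contact force between the fingers and stylus above 1 N), for 0.1 s.
3. the stylus holds the reset button down through the hole, with the door shut (value of joint battery_door below 0.06 rad and value of joint reset_button above 0.003 m and z of stylus_tip in the frame of reset_mouth below -0.013 m and horizontal distance between stylus_tip and reset_mouth below 0.006 m), for 0.5 s.
At the end, for the whole second after the job is handed in: Through the last second: door shut within 0.06 rad; stylus gripped by its barrel, its tip in the reset hole (within 6 mm of its axis, 13 mm below the mouth), holding the button at least 3 of 4 mm down with over 2 N; candle and pots upright, within 30 mm of their start (all of step 3 and contact force between stylus and hub above 2 N and contact force between the fingers and stylus above 2 N and z of the grasp point in the frame of stylus below 0.15 m and angle between each of candle, small_pot, big_pot's own z axis and vertical below 0.15 rad and distance of each of candle, small_pot, big_pot from where it was at the start of the episode below 0.03 m); the arm keeps its last pose, push and grip.
It fails at once if the candle or a pot is knocked over or shoved away (angle between any of candle, small_pot, big_pot's own z axis and vertical above 0.5 rad or distance of any of candle, small_pot, big_pot from where it was at the start of the episode above 0.05 m).
It also fails if it takes over 51 s, if anything falls off the work surface, if the arm or the gripper's body presses on something with over 40 N, if the wrist force passes 120 N, or if a joint passes its speed limit or range.

ROBOT

A 6-joint arm with a two-finger parallel gripper is mounted at the origin on the work surface. World frame = base frame: x ahead of the robot, y to its left, z up, the work surface at z = 0. Lengths are in m, angles in rad, forces in N, time in s.
With the tool pointing down it reaches from about 0.425 to 0.95 m from the base axis. Payload 14.7 kg.
Tool frame: the origin (TCP) lies between the finger pads; the fingertips stand 11 mm ahead of it and the grasp point (between the pads) lies 8 mm behind it; z points along the fingers, y is the line along which they close (so a half turn about z gives the same grasp; the last joint's range is limited). The gripper opens to 85 mm and grips with 20 to 120 N. Pads are 22 mm wide; open, the fingers measure 114 mm over their backs; the gripper's body (76 mm by 85 mm) begins 54 mm behind the grasp point. The pads swing forward as they close: fully open they stand 13 mm farther back than shut.
Start: joints at [1.165, 0.48, 1.596, -0, 1.065, -0.047], TCP at [0.228, 0.609, 0.242] pointing down, gripper open.
Joint ranges: [-2.75, 2.75], [-0.82, 2.05], [0.23, 2.67], [-1.56, 4.7], [0.09, 2.69], [-2.92, 2.92]. Speed limits (rad/s): [1.89, 1.89, 2.39, 3.01, 3.01, 3.01].

INTERFACE

Orientations are given as a unit quaternion [x, y, z, w].
In Python, from cell import bot gives the robot as it stands.
- The arm moves only by the tool drive_tool, never from a script. Its argument "steps" is a list of rows, each a list of 3 entries, a list of its own where there are three numbers: the shift along the tool's x, y, z in cm, then the turn, a rotation vector about the tool's x, y, z in rad, then the closure, from 0 (fully open) to 1 (shut). In form: [[[dx, dy, dz], [wx, wy, wz], hand], ...]. A call has 1 to 12 rows; each row shifts and turns the commanded pose from where the row before left it, along the tool's axes as they then stand; what a row does not reach is not made up. A row lasts 1/10 s, in which the tool goes at most 50 mm and 8.59 degrees, less where a joint would pass 70% of its speed; a pose out of reach is approached as far as the arm can. A call with a gripper value outside its range is refused whole. The fingers move at their own pace and stop on an object; the grip force is fixed at half the most. Time passes only in rows, so rows that do not move let the fingers close. It gives the time, the measured TCP pose, the force, the opening and the grip force at its end, in the units of the state.
- bot.observe(): the state, without advancing time (a new reading comes with each control period).
- bot.grab_frame(name): name is "side" or "top" or "wrist"; returns a dict with "img" (480x640x3 uint8, red, green, blue), "vfov" (degrees; the focal length in pixels is half the picture's height over the tangent of half this angle, whatever the lens; pixels are square), "cx", "cy" (the principal point, pixels), "R" (3x3) and "t" (3): a world point X has camera coordinates R X + t. Camera axes: x right, y down, z forward; pixel columns grow to the right and rows downward; lengths in m; the calibration is good to about 2 mm. A picture is of the moment at which its call begins. There is no depth.
- bot.close_job(): hands the job in; it is judged then, once.
The state is a dict: "time": time; "joints": joint angles; "joint_vel": joint speeds; "tau": joint torques, N m; "tcp_pos": TCP position; "tool_rot": TCP orientation; "ft_force": force on the tool from outside, world axes, zero at the start; "torque": the same for the moment, N m; "grip_width": opening from 0.0 (shut) to 1.0 (fully open); "finger_force": force on a finger pad.
Only numpy, scipy, OpenCV 4.12 (cv2) and the standard library are available. Lean on these libraries where they do the work, as an engineer would, in place of code of your own. Each camera call takes 0.05 s, during which the arm holds its last target. There are 200 camera calls.

## Working session

There is one attempt and no reset: what is moved stays moved. The work goes in short steps, Python scripts to look and compute and a tool call to move; the robot and the scene stay as the last step left them, time stands still between calls to the robot, and variables do not carry over. Pictures are saved under pics/ and viewed, at most 10 in all, crops included, and the job is handed in when it is done.

Besides the shell and the picture viewer there is one more tool, called after ">>>" as a command line: name --argument value ..., lists and objects as JSON in quotes. drive_tool: Moves the arm, as the interface text tells. Its arguments: {"type":"object","properties":{"steps":{"type":"array"}},"required":["steps"]}

```bash
mkdir -p pics
python3 - <<'E'
from cell import bot
import cv2,pickle
d={}
for n in("side","top","wrist"):
    f=bot.grab_frame(n);d[n]=f
    cv2.imwrite(f"pics/{n}0.png",f["img"][:,:,::-1])
    print(n,f["vfov"],f["cx"],f["cy"],f["R"],f["t"])
pickle.dump(d,open("f0.pkl","wb"))
print(bot.observe())
E
```

```text
side 53.568985595931835 320.9211565502492 237.30320027386404 [[ 8.88343717e-01 -4.59178998e-01  2.96363696e-04]
 [-2.69266578e-01 -5.21455105e-01 -8.09679000e-01]
 [ 3.71942132e-01  7.19193452e-01 -5.86872924e-01]] [-0.48903773  0.22826597  1.02245806]
top 56.39787039358708 325.38218745458823 241.41782591164082 [[ 0.0018402  -0.99988488  0.01506148]
 [-0.98124969 -0.00470834 -0.19268338]
 [ 0.19273211 -0.0144245  -0.98114538]] [0.00763675 0.54760456 1.04313658]
wrist 66.29562146920173 317.48026730685154 242.56973757526575 [[ 0.35120442  0.93629784 -0.00134401]
 [ 0.89002701 -0.33340191  0.31095833]
 [ 0.29070151 -0.11040615 -0.9504226 ]] [-0.64993591 -0.04137837  0.3814201 ]
{'time': 0.15, 'joints': array([ 1.16539977e+00,  4.80700938e-01,  1.59670488e+00,  3.48912598e-05,
        1.06508868e+00, -4.66292273e-02]), 'joint_vel': array([ 0.00065554, -0.00215492, -0.00150195,  0.00258052,  0.00179406,
        0.00015185]), 'tau': array([-1.18234097e-04, -9.51161957e+01, -4.30453563e+01, -3.91100980e-05,
        8.28943943e-03, -1.51456052e-04]), 'tcp_pos': array([0.22810396, 0.60835818, 0.24182032]), 'tool_rot': array([ 1.78431467e-01,  9.83952239e-01, -4.36031063e-04, -1.15918027e-04]), 'ft_force': array([-0.32914203,  0.57166672,  0.50520828]), 'torque': array([-0.02123379,  0.01768409,  0.009293  ]), 'finger_force': 0.0, 'grip_width': 0.9979775097465573}
```

View pics/top0.png

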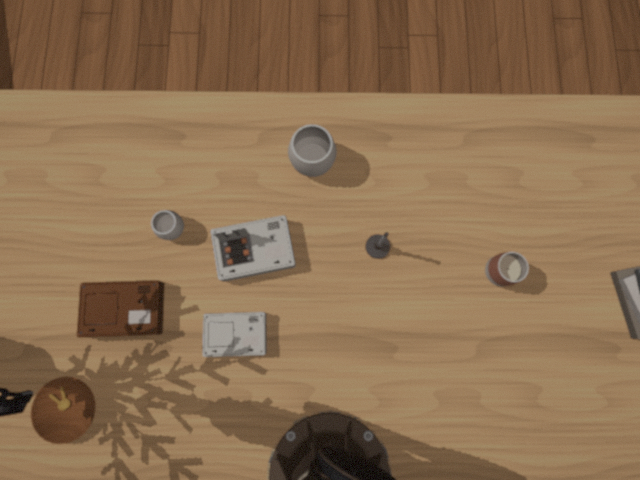

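View pics/side0.png

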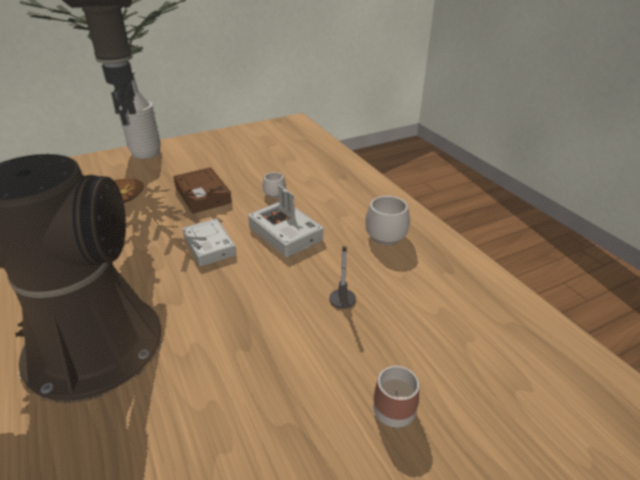

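Top view: the hub is the larger white case at about (253,248), with its open bay at the left (+y) end and the small decoy below it at (235,335). The pen stand is at (378,246), the pots at (312,150) and (167,225), and the candle at (508,268). The side view shows the door upright at (287,205) and the stylus from (345,248) down to (343,297).

```bash
cat > h.py <<'E'
import numpy as np,cv2
def ray(f,u,v):
    fl=240/np.tan(np.radians(f["vfov"]/2))
    d=np.array([(u-f["cx"])/fl,(v-f["cy"])/fl,1]);R=np.array(f["R"]);
    return -R.T@np.array(f["t"]),R.T@d
def onz(f,u,v,z):
    c,d=ray(f,u,v);return c+d*(z-c[2])/d[2]
def proj(f,X):
    fl=240/np.tan(np.radians(f["vfov"]/2));p=np.array(f["R"])@X+f["t"]
    return p[:2]/p[2]*fl+[f["cx"],f["cy"]]
def two(f1,p1,f2,p2):
    a,d=ray(f1,*p1);b,e=ray(f2,*p2)
    s=np.linalg.lstsq(np.stack([d,-e],1),b-a,rcond=None)[0]
    return (a+d*s[0]+b+e*s[1])/2,np.linalg.norm(a+d*s[0]-b-e*s[1])
E
python3 - <<'E'
import pickle,cv2,numpy as np
d=pickle.load(open("f0.pkl","rb"))
t=d["top"]["img"][205:290,200:310];s=d["side"]["img"][170:260,240:335]
a=cv2.resize(t,None,fx=5,fy=5,interpolation=cv2.INTER_CUBIC)
t2=d["top"]["img"][225:265,355:400];b=cv2.resize(t2,None,fx=5,fy=5,interpolation=cv2.INTER_CUBIC)
c=np.zeros((600,800,3),np.uint8);c[:425,:550]=a;c[:200,560:785]=b
s2=d["side"]["img"][240:310,325:362];e=cv2.resize(s2,None,fx=5,fy=5,interpolation=cv2.INTER_CUBIC);c[210:560,560:745]=e
cv2.imwrite("pics/c1.png",c[:,:,::-1])
cv2.imwrite("pics/c2.png",cv2.resize(s,None,fx=6,fy=6,interpolation=cv2.INTER_CUBIC)[:,:,::-1])
E
```

```text
(no output)
```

View pics/c1.png

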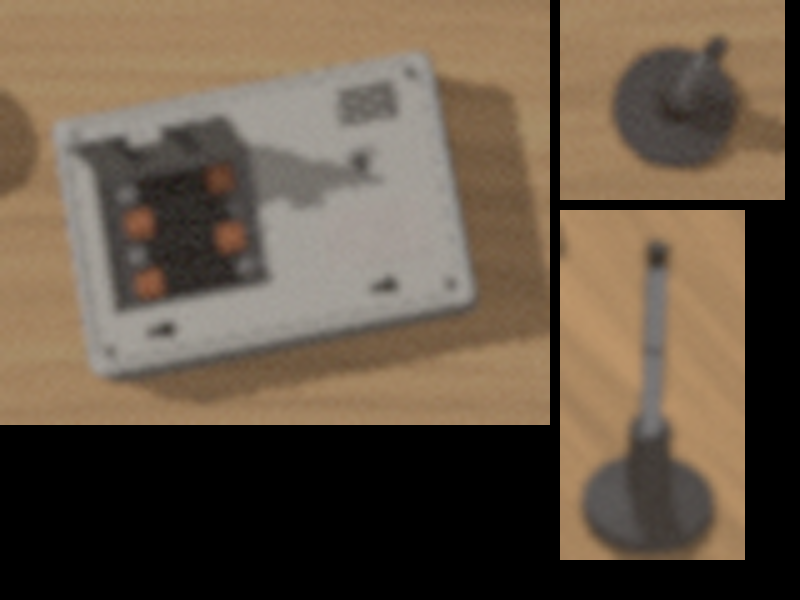

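View pics/c2.png

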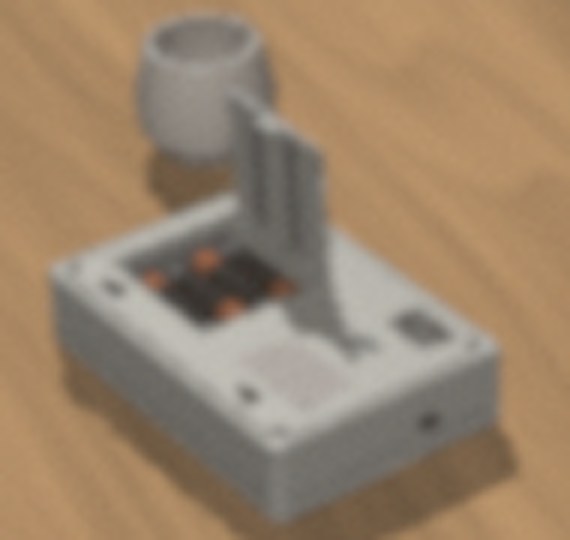

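The crops show the hub's top-face corners (in c1) at (52,122), (430,52), (475,305) and (97,375), with the reset hole at (360,160). The stylus cap is at (716,45) in the top crop and (657,245) in the side crop. In c2 the door's free edge runs from (232,93) to (322,155).

Run:
```python
import pickle;from h import *
d=pickle.load(open("f0.pkl","rb"));T=d["top"];S=d["side"];W=d["wrist"]
px=[(52,122),(430,52),(475,305),(97,375)]
P=np.array([onz(T,u/5+200,v/5+205,.042)[:2] for u,v in px])
sp=[(500,350),(278,440),(52,270)] # side: (+x,-y),(-x,-y),(-x,+y)
Q=np.array([onz(S,u/6+240,v/6+170,.042)[:2] for u,v in sp])
print(P,Q,[np.linalg.norm(P[i]-P[i-1]) for i in range(4)])
M=np.array([(65,95),(65,-95),(-65,-95),(-65,95)])/1e3
def fit(P,M):
    c=P.mean(0);m=M.mean(0);A=(M-m).T@(P-c);yaw=np.arctan2(A[0,1]-A[1,0],A[0,0]+A[1,1])
    R=np.array([[np.cos(yaw),-np.sin(yaw)],[np.sin(yaw),np.cos(yaw)]]);return yaw,c-R@m,R
for p,m in((P,M),(Q,M[1:]),(np.r_[P,Q],np.r_[M,M[1:]])):
    yaw,c,R=fit(p,m);print("hub",yaw,c,"mouth",c+R@[.015,-.052],"hinge",c+R@[.036,.04])
print("hole",onz(T,272,237,.042),onz(S,355/6+240,347/6+170,.042))
top,e=two(T,(386.2,234),S,(344.4,247));print("cap",top,e)
print("foot",onz(T,377.8,246.4,.006),"side",onz(S,(648-560)/5+325,(505-210)/5+240,.006))
h=c+R@[.036,.04]
for a in np.arange(1.4,2.05,.1):
    o=[]
    for y in(.0775,.0025):
        X=np.r_[c+R@[.036-.071*np.cos(a),y],.0405+.071*np.sin(a)]
        o+=list(((proj(S,X)-[240,170])*6).round())+list(((proj(T,X)-[200,205])*5).round())
    print(round(a,1),o)
for n,p,z in(("small",(167,225),.03),("big",(312,150),.05),("candle",(508,268),.045)):print(n,onz(T,*p,z))
```

```text
[[0.57875911 0.29430211]
 [0.61558936 0.10786749]
 [0.48814742 0.08348745]
 [0.45319796 0.26613166]] [[0.61155468 0.10377283]
 [0.49373053 0.08731942]
 [0.45340979 0.26017225]] [np.float64(0.12868246280473045), np.float64(0.1900377237695097), np.float64(0.12975297739584704), np.float64(0.18595798307880776)]
hub 0.1961504212160358 [0.53392346 0.18794718] mouth [0.55877037 0.13986775] hinge [0.56143733 0.23419636]
hub 0.19572178502766463 [0.53465964 0.18569719] mouth [0.55948593 0.13760711] hinge [0.56219332 0.23193457]
hub 0.1971353516143428 [0.53421759 0.18699202] mouth [0.55911183 0.13893709] hinge [0.56168589 0.23326829]
hole [0.56028575 0.14143978 0.042     ] [0.55386728 0.13625557 0.042     ]
cap [ 0.54468108 -0.12448798  0.15479682] 0.000923904885522984
foot [ 0.5445148  -0.12525235  0.006     ] side [ 0.540624   -0.13091346  0.006     ]
1.4 [np.float64(211.0), np.float64(94.0), np.float64(71.0), np.float64(166.0), np.float64(304.0), np.float64(158.0), np.float64(231.0), np.float64(136.0)]
1.5 [np.float64(223.0), np.float64(88.0), np.float64(68.0), np.float64(151.0), np.float64(
[... 258 characters left out ...]
0), np.float64(64.0), np.float64(122.0), np.float64(341.0), np.float64(142.0), np.float64(224.0), np.float64(92.0)]
1.8 [np.float64(260.0), np.float64(77.0), np.float64(62.0), np.float64(108.0), np.float64(353.0), np.float64(140.0), np.float64(222.0), np.float64(79.0)]
1.9 [np.float64(272.0), np.float64(76.0), np.float64(61.0), np.float64(95.0), np.float64(365.0), np.float64(139.0), np.float64(220.0), np.float64(66.0)]
2.0 [np.float64(283.0), np.float64(77.0), np.float64(60.0), np.float64(83.0), np.float64(377.0), np.float64(139.0), np.float64(219.0), np.float64(54.0)]
small [0.59216669 0.40621623 0.03      ]
big [0.78635237 0.04407333 0.05      ]
candle [ 0.48484124 -0.4391139   0.045     ]
```

>>> drive_tool --steps '[[[-4, -1.75, 0], [0, 0, 0], 1], [[-4, -1.75, 0], [0, 0, 0], 1], [[-4, -1.75, 0], [0, 0, 0], 1], [[-4, -1.75, 0], [0, 0, 0], 1], [[-4, -1.75, 0], [0, 0, 0], 1], [[-4, -1.75, 0], [0, 0, 0], 1], [[-4, -1.75, 0], [0, 0, 0], 1], [[-4, -1.75, 0], [0, 0, 0], 1], [[-4, -1.75, 0], [0, 0, 0], 1], [[-4, -1.75, 0], [0, 0, 0], 1], [[-4, -1.75, 0], [0, 0, 0], 1], [[-4, -1.75, 0], [0, 0, 0], 1]]'

```text
time: 1.35
tcp_pos: [0.6049, 0.2419, 0.2421]
tool_rot: [0.178, 0.984, -0.0, -0.0]
ft_force: [-0.2, 1.2, -0.4]
grip_width: 0.0
finger_force: 0.0
```

>>> drive_tool --steps '[[[0, 0, 0], [0, 0, -0.14], 1], [[0, 0, 0], [0, 0, -0.14], 1], [[0, 0, 0], [0, 0, -0.14], 1], [[0, 0, 0], [0, 0, -0.135], 1], [[0, 0, 0], [0, 0, 0], 1]]'

```text
time: 1.85
tcp_pos: [0.6038, 0.2433, 0.242]
tool_rot: [-0.099, 0.995, -0.0, -0.0]
ft_force: [-0.4, 0.3, 0.6]
grip_width: -0.003
finger_force: 0.0
```

```bash
cat >> h.py <<'E'
from scipy.spatial.transform import Rotation as Ro
c=np.array([.5341,.1870]);yaw=.197
def H(x,y,z):
    "hub mm -> world"
    return np.r_[c+np.array([[np.cos(yaw),-np.sin(yaw)],[np.sin(yaw),np.cos(yaw)]])@[x/1e3,y/1e3],z/1e3]
def delta(o,X,pt=0):
    R=Ro.from_quat(o["tool_rot"]).as_matrix();return (R.T@(X-o["tcp_pos"])*100).round(2)
E
python3 - <<'E'
from h import *;from cell import bot
o=bot.observe();R=Ro.from_quat(o["tool_rot"]).as_matrix()
print(o["time"],o["tcp_pos"],R.round(3),o["grip_width"],o["joints"],o["ft_force"])
print("toolx az",np.arctan2(R[1,0],R[0,0])-np.pi-yaw)
print(delta(o,H(80,40,105)))
E
```

```text
1.85 [0.60379607 0.24331585 0.24204642] [[-0.98  -0.197 -0.   ]
 [-0.197  0.98  -0.   ]
 [ 0.    -0.    -1.   ]] -0.0032701892204531503 [ 3.36506268e-01  4.82054027e-01  1.59374357e+00  3.22150211e-06
  1.06626926e+00 -1.43303795e+00] [-0.43805676  0.30119001  0.63305154]
toolx az -6.281438989073595
[-0.07 -0.16 13.7 ]
```

>>> drive_tool --steps '[[[0, 0, 5], [0, 0, 0], 1], [[0, 0, 5], [0, 0, 0], 1], [[0, 0, 3.7], [0, 0, 0], 1], [[0.5, 0, 0], [0, 0, 0], 1], [[1, 0, 0], [0, 0, 0], 1], [[1, 0, 0], [0, 0, 0], 1], [[0.5, 0, 0], [0, 0, 0], 1], [[1, 0, 0.1], [0, 0, 0], 1], [[1, 0, 0.2], [0, 0, 0], 1], [[1, 0, 0.4], [0, 0, 0], 1], [[1, 0, 0.8], [0, 0, 0], 1], [[1, 0, 1.2], [0, 0, 0], 1]]'

```text
time: 3.05
tcp_pos: [0.5248, 0.2277, 0.078]
tool_rot: [-0.098, 0.995, 0.0, 0.0]
ft_force: [0.6, -0.3, 0.8]
grip_width: -0.004
finger_force: 0.1
```

>>> drive_tool --steps '[[[0.3, 0, 1], [0, 0, 0], 1], [[0.3, 0, 0.8], [0, 0, 0], 1], [[0, 0, 0.3], [0, 0, 0], 1], [[0, 0, 0], [0, 0, 0], 1]]'

```text
time: 3.45
tcp_pos: [0.5196, 0.2267, 0.0567]
tool_rot: [-0.098, 0.995, -0.0, -0.0]
ft_force: [0.5, -0.3, 0.6]
grip_width: -0.005
finger_force: 0.0
```

Run:
```python
from h import *;from cell import bot
f=bot.grab_frame("side");cv2.imwrite("pics/s2.png",cv2.resize(f["img"][150:270,220:360],None,fx=4,fy=4)[:,:,::-1])
```

```text
(no output)
```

View pics/s2.png

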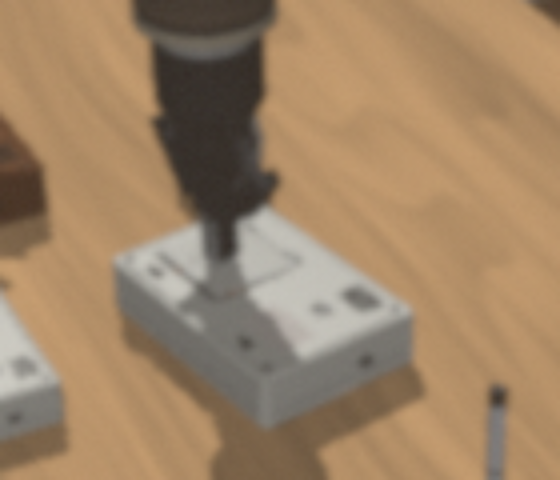

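The door is almost flush under the closed fingers, and the reset hole is now clear at crop (321,308). I'll press it home.

>>> drive_tool --steps '[[[0, 0, 0.15], [0, 0, 0], 1], [[0, 0, 0.15], [0, 0, 0], 1], [[0, 0, 0.1], [0, 0, 0], 1], [[0, 0, 0], [0, 0, 0], 1]]'

```text
time: 3.9
tcp_pos: [0.5196, 0.2267, 0.0533]
tool_rot: [-0.098, 0.995, -0.0, 0.0]
ft_force: [1.0, 0.2, 0.4]
grip_width: -0.0
finger_force: 0.0
```

>>> drive_tool --steps '[[[0, 0, 0.1], [0, 0, 0], 1], [[0, 0, 0.1], [0, 0, 0], 1], [[0, 0, 0], [0, 0, 0], 1], [[0, 0, 0], [0, 0, 0], 1], [[0, 0, 0], [0, 0, 0], 1]]'

```text
time: 4.4
tcp_pos: [0.5197, 0.2267, 0.0523]
tool_rot: [-0.098, 0.995, 0.0, 0.0]
ft_force: [-6.1, -2.3, 20.8]
grip_width: 0.003
finger_force: 10.8
```

>>> drive_tool --steps '[[[0, 0, -4.6], [0, 0, 0], 1], [[0, 0, -4.6], [0, 0, 0], 1], [[0, 0, -4.6], [0, 0, 0], 1], [[0, 0, -4.6], [0, 0, 0], 0], [[0.5, -4, 0], [0, 0, 0], 0], [[0.5, -4, 0], [0, 0, 0], 0], [[0.5, -4, 0], [0, 0, 0], 0], [[0.5, -4, 0], [0, 0, 0], 0], [[0.5, -4, 0], [0, 0, 0], 0], [[0.5, -3, 0], [0, 0, 0], 0], [[0, 0, 0], [0, 0, 0], 0], [[0, 0, 0], [0, 0, 0], 0]]'

```text
time: 5.6
tcp_pos: [0.5349, -0.0053, 0.2353]
tool_rot: [-0.097, 0.995, 0.0, -0.0]
ft_force: [0.1, 0.4, 0.1]
grip_width: 0.998
finger_force: 0.0
```

Run:
```python
from h import *;from cell import bot;import pickle
d={n:bot.grab_frame(n) for n in("side","top","wrist")};d["o"]=o=bot.observe();pickle.dump(d,open("f1.pkl","wb"))
print(o["time"],o["tcp_pos"],delta(o,np.array([.5445,-.125,.109])))
C=np.zeros((600,800,3),np.uint8);C[:480,:]=0
C[:330,:440]=cv2.resize(d["wrist"]["img"],(440,330))
C[:375,450:800]=cv2.resize(d["side"]["img"][235:310,320:390],None,fx=5,fy=5,interpolation=2)
C[340:600,:400]=cv2.resize(d["top"]["img"][220:285,210:310],None,fx=4,fy=4,interpolation=2)
C[380:600,450:800]=cv2.resize(d["top"]["img"][225:269,350:420],None,fx=5,fy=5,interpolation=2)
cv2.imwrite("pics/d3.png",C[:,:,::-1])
for z in(.157,.0525,.012):print(z,proj(d["wrist"],np.array([.5445,-.125,z])))
```

```text
5.75 [ 0.53488503 -0.00390729  0.23526988] [  1.43 -12.07  12.62]
0.157 [116.65017929 235.82581475]
0.0525 [179.04112369 200.65179108]
0.012 [193.92840277 192.25881816]
```

View pics/d3.png

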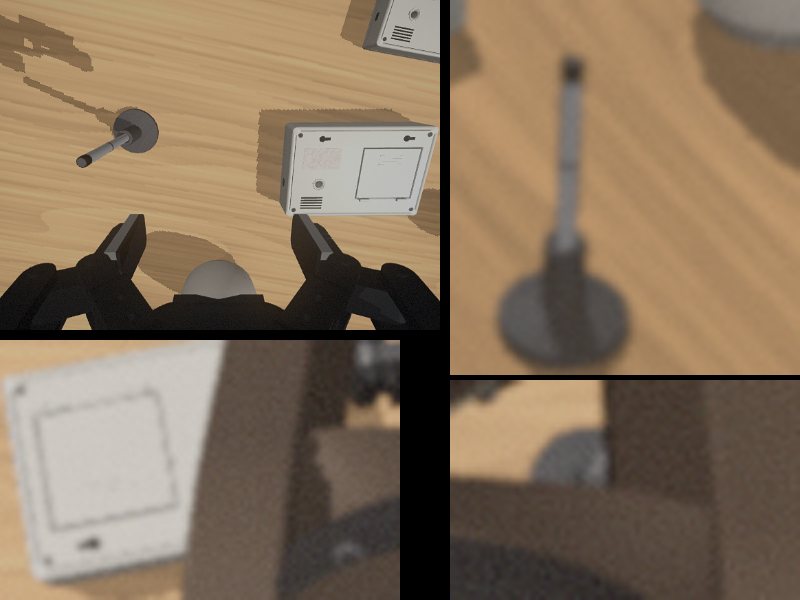

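The door is flush. In the wrist view the hole is at full-resolution (464,268) and the stylus cap at (119,236), about 2 px from my prediction.

Run:
```python
from h import *;import pickle
d=pickle.load(open("f1.pkl","rb"));W=d["wrist"];o=d["o"]
g=cv2.cvtColor(W["img"],cv2.COLOR_RGB2GRAY)
r=g[250:286,446:484];print(np.median(r),r.min())
m=(r<0.8*np.median(r)).astype(np.uint8)
n,l,s,cc=cv2.connectedComponentsWithStats(m);
for i in range(1,n):
    if s[i,4]>15:
        p=cc[i]+[446,250];print(s[i],p,onz(W,*p,.042),onz(W,*p,.03))
print("model mouth",proj(W,H(15,-52,42)),H(15,-52,42))
print("cap",onz(W,119.3,235.6,.157), two(W,(119.3,235.6),d["side"],((572-450)/5+320,58/5+235)))
C=np.zeros((480,800,3),np.uint8)
C[:,:400]=cv2.resize(W["img"][235:295,440:490],None,fx=8,fy=8,interpolation=2)
C[:,400:]=cv2.resize(W["img"][150:260,100:240],(400,480))[:, :] if 0 else cv2.copyMakeBorder(cv2.resize(W["img"][145:255,100:233],None,fx=3,fy=3,interpolation=2),0,150,0,1,0)
cv2.imwrite("pics/e4.png",C[:,:,::-1])
```

```text
188.0 88
[  8  13  18  12 116] [463.30172414 267.79310345] [0.55963727 0.14289449 0.042     ] [0.56339885 0.1488586  0.03      ]
model mouth [459.54956678 266.41950205] [0.55898774 0.1389417  0.042     ]
cap [ 0.54404512 -0.12344239  0.157     ] (array([ 0.54448812, -0.12408477,  0.15561301]), np.float64(0.00023663370600591308))
```

View pics/e4.png

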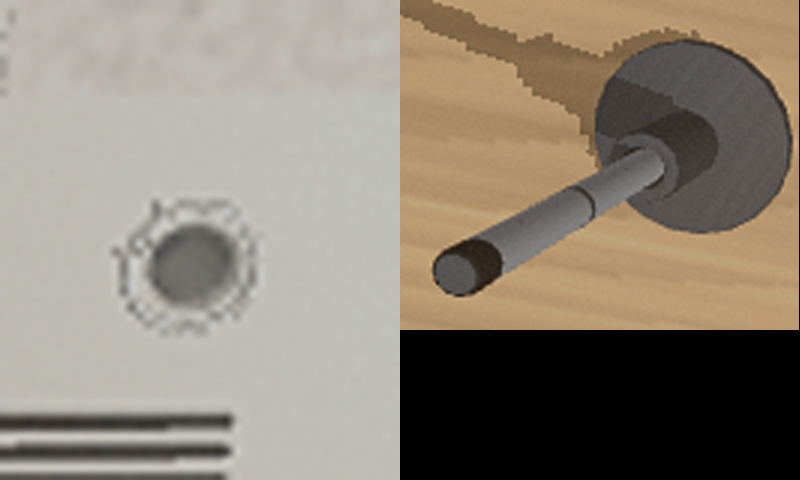

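>>> drive_tool --steps '[[[0.5, -4, 0], [0, 0, 0], 0], [[0.5, -4, 0], [0, 0, 0], 0], [[0.5, -4, 0], [0, 0, 0], 0], [[0, -0.1, 0], [0, 0, 0], 0], [[0, 0, 0], [0, 0, 0], 0], [[0, 0, 3], [0, 0, 0], 0], [[0, 0, 4], [0, 0, 0], 0], [[0, 0, 3], [0, 0, 0], 0], [[0, 0, 2], [0, 0, 0], 0], [[0, 0, 0.6], [0, 0, 0], 0], [[0, 0, 0], [0, 0, 0], 0], [[0, 0, 0], [0, 0, 0], 0]]'

```text
time: 6.95
tcp_pos: [0.5445, -0.1258, 0.1103]
tool_rot: [-0.098, 0.995, -0.0, 0.001]
ft_force: [0.3, -0.2, 0.8]
grip_width: 0.996
finger_force: 0.0
```

>>> drive_tool --steps '[[[0, 0, 0], [0, 0, 0], 0.5], [[0, 0, 0], [0, 0, 0], 0.7], [[0, 0, 0], [0, 0, 0], 0.8], [[0, 0, 0], [0, 0, 0], 1], [[0, 0, 0], [0, 0, 0], 1], [[0, 0, 0], [0, 0, 0], 1], [[0, 0, 0], [0, 0, 0], 1]]'

```text
time: 7.65
tcp_pos: [0.5439, -0.1263, 0.1094]
tool_rot: [-0.098, 0.995, 0.0, 0.0]
ft_force: [-1.0, 3.8, 3.4]
grip_width: 0.101
finger_force: 58.3
```

>>> drive_tool --steps '[[[0, 0, -1], [0, 0, 0], 1], [[0, 0, -2], [0, 0, 0], 1], [[0, 0, -3], [0, 0, 0], 1], [[0, 0, -3], [0, 0, 0], 1], [[0, 0, -1], [0, 0, 0], 1], [[0, 0, 0], [0, 0, 0], 1], [[0, 0, 0], [0, 0, 0], 1], [[0, 0, 0], [0, 0, 0], 1]]'

```text
time: 8.45
tcp_pos: [0.5431, -0.1262, 0.2081]
tool_rot: [-0.098, 0.995, 0.0, -0.001]
ft_force: [-0.2, -0.1, -0.3]
grip_width: 0.095
finger_force: 58.3
```

Run:
```python
from h import *;from cell import bot;import pickle
d={n:bot.grab_frame(n) for n in("side","wrist")};d["o"]=o=bot.observe();pickle.dump(d,open("f2.pkl","wb"))
print(o["time"],o["tcp_pos"],o["grip_width"],o["finger_force"])
R=Ro.from_quat(o["tool_rot"]).as_matrix()
for k in(-.008,.097):print(k,proj(d["wrist"],o["tcp_pos"]+R[:,2]*k),proj(d["side"],o["tcp_pos"]+R[:,2]*k))
C=np.zeros((600,800,3),np.uint8)
C[:360,:480]=cv2.resize(d["wrist"]["img"],(480,360),interpolation=3)
C[:600,490:790]=cv2.resize(d["side"]["img"][200:320,310:370],None,fx=5,fy=5,interpolation=2)
cv2.imwrite("pics/g5.png",C[:,:,::-1])
```

```text
8.55 [ 0.54326107 -0.12623456  0.20818054] 0.09436788835594843 58.31629157066345
-0.008 [316.58064688 335.96070158] [345.29049644 224.44569507]
0.097 [317.08017207 248.22601334] [343.78310694 263.02794187]
```

View pics/g5.png

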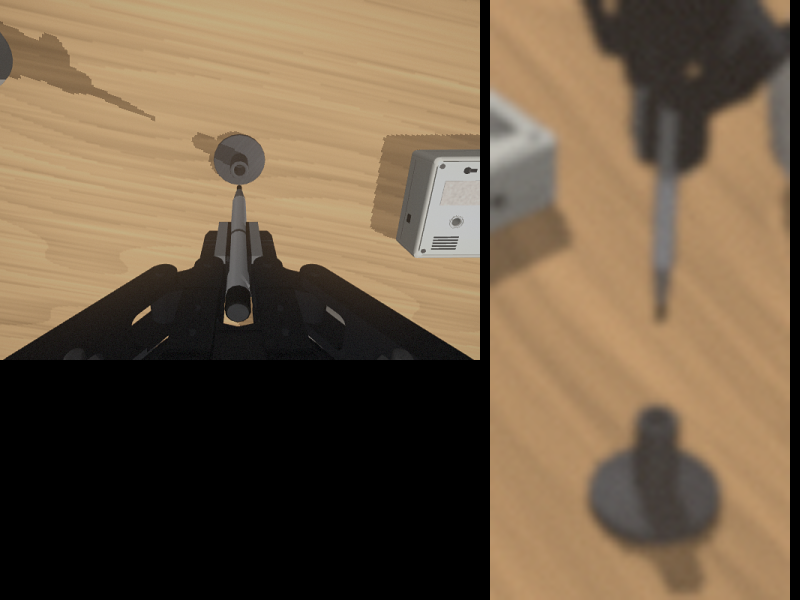

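The stylus is held straight, with its tip in the wrist view at full-resolution (319,248), as predicted. Next I'll carry it over the hole.

>>> drive_tool --steps '[[[-0.4, 1.7, 0], [0, 0, 0], 1], [[-1, 4, 0], [0, 0, 0], 1], [[-1, 4, 0], [0, 0, 0], 1], [[-1, 4, 0], [0, 0, 0], 1], [[-1, 4, 0], [0, 0, 0], 1], [[-1, 4, 0], [0, 0, 0], 1], [[-1, 3, 0], [0, 0, 0], 1], [[-0.4, 1.1, 1], [0, 0, 0], 1], [[0, 0, 2], [0, 0, 0], 1], [[0, 0, 0.7], [0, 0, 0], 1], [[0, 0, 0], [0, 0, 0], 1], [[0, 0, 0], [0, 0, 0], 1]]'

```text
time: 9.75
tcp_pos: [0.5603, 0.1393, 0.1723]
tool_rot: [-0.098, 0.995, -0.0, -0.0]
ft_force: [0.6, 0.2, -0.1]
grip_width: 0.101
finger_force: 58.4
```

Run:
```python
from h import *;from cell import bot;import pickle
d={n:bot.grab_frame(n) for n in("side","top","wrist")};d["o"]=o=bot.observe();pickle.dump(d,open("f3.pkl","wb"))
R=Ro.from_quat(o["tool_rot"]).as_matrix();tip=o["tcp_pos"]+R[:,2]*.097
print(o["time"],o["tcp_pos"],tip,o["ft_force"])
for n in("wrist","side"):print(n,"tip",proj(d[n],tip),"mouth",proj(d[n],H(15,-52,42)))
wp=proj(d["wrist"],H(15,-52,42)).astype(int);sp=proj(d["side"],H(15,-52,42)).astype(int)
x0,y0=wp[0]-50,wp[1]-75;print("crop",x0,y0,sp-[19,35])
C=np.zeros((600,800,3),np.uint8)
C[:,:400]=cv2.resize(d["wrist"]["img"][y0:y0+150,x0:x0+100],None,fx=4,fy=4,interpolation=2)
C[:,410:790]=cv2.resize(d["side"]["img"][sp[1]-35:sp[1]+25,sp[0]-19:sp[0]+19],None,fx=10,fy=10,interpolation=2)
cv2.imwrite("pics/h6.png",C[:,:,::-1])
```

```text
9.9 [0.5606729  0.13955862 0.17296756] [0.56076398 0.13957502 0.07596761] [-0.31547676  0.30021487 -0.23720615]
wrist tip [317.315261   248.08310002] mouth [317.00507536 230.91229617]
side tip [300.61754023 216.23607085] mouth [300.43782747 226.8490427 ]
crop 267 155 [281 191]
```

View pics/h6.png

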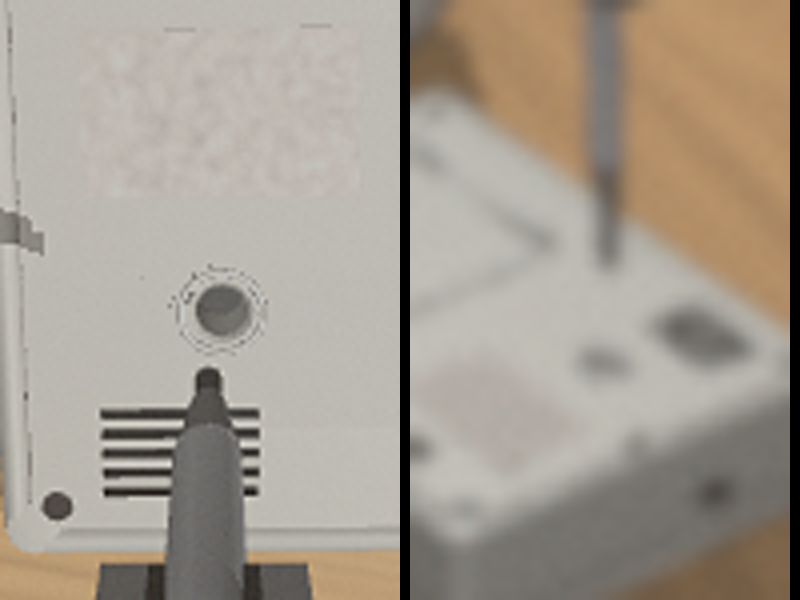

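Wrist crop: nib end at (208,371), rim and hole centre at (222,310). Side crop: tip at (607,262), hole at (603,362).

Run:
```python
from h import *;import pickle
d=pickle.load(open("f3.pkl","rb"));o=d["o"];R=Ro.from_quat(o["tool_rot"]).as_matrix()
W,S=d["wrist"],d["side"]
tw=(267+208/4-.4,155+371/4-.4);mw=(267+222/4-.4,155+310/4-.4)
ts=(281+(607-410)/10-.5,191+26.2-.5);ms=(281+(603-410)/10-.5,191+36.2-.5)
print("tip2",two(W,tw,S,ts),"mouth2",two(W,mw,S,ms))
for z in(.074,.076):
  for n,f,t,m in(("w",W,tw,mw),("s",S,ts,ms)):
    a=onz(f,*t,z);b=onz(f,*m,.042);print(z,n,a,b,"diff tool cm",(R.T@(b-a)*100).round(2))
```

```text
tip2 (array([0.56028683, 0.14049643, 0.07424099]), np.float64(0.0007534924525068432)) mouth2 (array([0.55934533, 0.14307872, 0.03999973]), np.float64(0.0007631363475375764))
0.074 w [0.56075644 0.14044316 0.074     ] [0.55915467 0.14285858 0.042     ] diff tool cm [0.11 0.27 3.2 ]
0.074 s [0.56001608 0.14075152 0.074     ] [0.55773882 0.14039641 0.042     ] diff tool cm [0.23 0.01 3.2 ]
0.076 w [0.56008588 0.14030573 0.076     ] [0.55915467 0.14285858 0.042     ] diff tool cm [0.04 0.27 3.4 ]
0.076 s [0.55876601 0.13799035 0.076     ] [0.55773882 0.14039641 0.042     ] diff tool cm [0.06 0.26 3.4 ]
```

>>> drive_tool --steps '[[[0.05, 0.25, 0], [0, 0, 0], 1], [[0, 0, 1], [0, 0, 0], 1], [[0, 0, 1], [0, 0, 0], 1], [[0, 0, 0.7], [0, 0, 0], 1], [[0, 0, 0], [0, 0, 0], 1], [[0, 0, 0], [0, 0, 0], 1]]'

```text
time: 10.5
tcp_pos: [0.5591, 0.1422, 0.1449]
tool_rot: [-0.098, 0.995, -0.0, -0.0]
ft_force: [-0.4, -0.3, -0.6]
grip_width: 0.098
finger_force: 58.4
```

Run:
```python
from h import *;from cell import bot;import pickle
d={n:bot.grab_frame(n) for n in("side","wrist")};d["o"]=o=bot.observe();pickle.dump(d,open("f4.pkl","wb"))
print(o["time"],o["tcp_pos"],o["ft_force"])
C=np.zeros((600,800,3),np.uint8)
C[:480,:400]=cv2.resize(d["wrist"]["img"][215:275,295:345],None,fx=8,fy=8,interpolation=2)
C[:,410:790]=cv2.resize(d["side"]["img"][192:252,281:319],None,fx=10,fy=10,interpolation=2)
cv2.imwrite("pics/i7.png",C[:,:,::-1])
```

```text
10.6 [0.55942905 0.14233248 0.1454337 ] [ 0.10914706 -0.73304153  0.01691588]
```

View pics/i7.png

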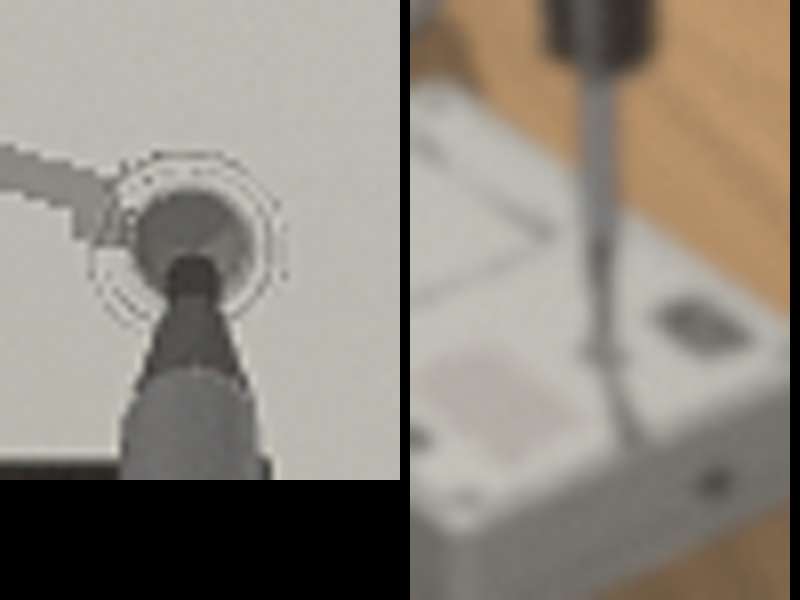

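Nib at (192,262) and hole at (190,241). That offset matches the roughly 5 mm of height left, so it is aligned. Descending.

>>> drive_tool --steps '[[[0, 0, 0.4], [0, 0, 0], 1], [[0, 0, 0.4], [0, 0, 0], 1], [[0, 0, 0.4], [0, 0, 0], 1], [[0, 0, 0.3], [0, 0, 0], 1], [[0, 0, 0], [0, 0, 0], 1], [[0, 0, 0], [0, 0, 0], 1]]'

```text
time: 11.2
tcp_pos: [0.5593, 0.1423, 0.1302]
tool_rot: [-0.098, 0.995, -0.0, -0.0]
ft_force: [0.9, -0.5, -0.2]
grip_width: 0.094
finger_force: 58.4
```

>>> drive_tool --steps '[[[0, 0, 0.2], [0, 0, 0], 1], [[0, 0, 0.2], [0, 0, 0], 1], [[0, 0, 0], [0, 0, 0], 1], [[0, 0, 0], [0, 0, 0], 1]]'

```text
time: 11.6
tcp_pos: [0.5595, 0.1423, 0.1264]
tool_rot: [-0.098, 0.995, 0.0, 0.0]
ft_force: [-0.2, -0.7, 2.6]
grip_width: 0.098
finger_force: 58.6
```

>>> drive_tool --steps '[[[0, 0, 0.15], [0, 0, 0], 1], [[0, 0, 0.15], [0, 0, 0], 1], [[0, 0, 0], [0, 0, 0], 1], [[0, 0, 0], [0, 0, 0], 1]]'

```text
time: 12.0
tcp_pos: [0.5594, 0.1423, 0.1233]
tool_rot: [-0.098, 0.995, 0.0, 0.0]
ft_force: [-0.3, 0.1, 4.4]
grip_width: 0.099
finger_force: 59.1
```

>>> drive_tool --steps '[[[0, 0, 0.1], [0, 0, 0], 1], [[0, 0, 0], [0, 0, 0], 1], [[0, 0, 0], [0, 0, 0], 1], [[0, 0, 0], [0, 0, 0], 1]]'

```text
time: 12.4
tcp_pos: [0.5597, 0.1424, 0.1228]
tool_rot: [-0.098, 0.995, 0.0, 0.001]
ft_force: [-0.5, 0.6, 13.0]
grip_width: 0.096
finger_force: 59.9
```

>>> drive_tool --steps '[[[0, 0, 0], [0, 0, 0], 1], [[0, 0, 0], [0, 0, 0], 1], [[0, 0, 0], [0, 0, 0], 1], [[0, 0, 0], [0, 0, 0], 1], [[0, 0, 0], [0, 0, 0], 1], [[0, 0, 0], [0, 0, 0], 1], [[0, 0, 0], [0, 0, 0], 1], [[0, 0, 0], [0, 0, 0], 1]]'

```text
time: 13.2
tcp_pos: [0.5597, 0.1424, 0.1228]
tool_rot: [-0.098, 0.995, 0.0, 0.001]
ft_force: [-0.1, 0.7, 12.8]
grip_width: 0.101
finger_force: 59.8
```

Run:
```python
from cell import bot
o=bot.observe();print(o["ft_force"],o["tcp_pos"])
if o["ft_force"][2]>7: print(bot.close_job())
```

```text
[-0.11234401  0.74458361 12.83595335] [0.55972891 0.14239989 0.122848  ]
the job is handed in; nothing more can be done
None
```

The job is handed in at about 13 s: the battery door looked flush after I pressed it shut, and the gripped stylus is holding the reset button on its stop at about 13 N; the interface gave no verdict, and I took no final picture of the candle and pots, but nothing was moved near them.

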